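Start the drying timers in painting order

TASK

The boards were painted red, then white, then green: start their drying timers in that same order by pressing down the button on top of the red, then the white, then the green timer with a light fingertip until it stays well down (half-way is enough). Press gently, do not pick up, tip or shove the timers, leave the yellow timer's button up, keep off the wet boards and leave the other things where they are.

Things in the scene. Friction and masses are not known exactly. Their poses are not given: they have to be found in the camera images.
- red_timer: the red drying timer: a loose round black case (about 200 to 320 g, 72 mm across the foot, 60 mm across the top, 42 mm high) with a red stripe round its foot and a red push-button cap on top; origin at the centre of its underside, z up
- red_cap (a point): centre of the top face of the red timer's button cap (a flat disc 34 mm across, 6 mm thick); 64 mm above the timer's underside when up, and it moves down with the button
- red_button (a joint): how far the red timer's button is pressed straight down, in m: 0 up (not running), 0.016 at its stop. It takes about 3.6 N to start moving, 5.3 N at half-way and 7 N just before the stop, where it turns hard (stop short of that: a push over 25 N is too rough); it stays wherever it is left and does not spring back. Beyond 0.005 the timer is running
- white_timer: the white drying timer: a loose round black case (about 200 to 320 g, 72 mm across the foot, 60 mm across the top, 42 mm high) with a white stripe round its foot and a white push-button cap on top; origin at the centre of its underside, z up
- white_cap (a point): centre of the top face of the white timer's button cap (a flat disc 34 mm across, 6 mm thick); 64 mm above the timer's underside when up, and it moves down with the button
- white_button (a joint): how far the white timer's button is pressed straight down, in m: 0 up (not running), 0.016 at its stop. It takes about 3.6 N to start moving, 5.3 N at half-way and 7 N just before the stop, where it turns hard (stop short of that: a push over 25 N is too rough); it stays wherever it is left and does not spring back. Beyond 0.005 the timer is running
- green_timer: the green drying timer: a loose round black case (about 200 to 320 g, 72 mm across the foot, 60 mm across the top, 42 mm high) with a green stripe round its foot and a green push-button cap on top; origin at the centre of its underside, z up
- green_cap (a point): centre of the top face of the green timer's button cap (a flat disc 34 mm across, 6 mm thick); 64 mm above the timer's underside when up, and it moves down with the button
- green_button (a joint): how far the green timer's button is pressed straight down, in m: 0 up (not running), 0.016 at its stop. It takes about 3.6 N to start moving, 5.3 N at half-way and 7 N just before the stop, where it turns hard (stop short of that: a push over 25 N is too rough); it stays wherever it is left and does not spring back. Beyond 0.005 the timer is running
- yellow_timer: the yellow drying timer: a loose round black case (about 200 to 320 g, 72 mm across the foot, 60 mm across the top, 42 mm high) with a yellow stripe round its foot and a yellow push-button cap on top; origin at the centre of its underside, z up
- yellow_cap (a point): centre of the top face of the yellow timer's button cap (a flat disc 34 mm across, 6 mm thick); 64 mm above the timer's underside when up, and it moves down with the button
- yellow_button (a joint): how far the yellow timer's button is pressed straight down, in m: 0 up (not running), 0.016 at its stop. It takes about 3.6 N to start moving, 5.3 N at half-way and 7 N just before the stop, where it turns hard (stop short of that: a push over 25 N is too rough); it stays wherever it is left and does not spring back. Beyond 0.005 the timer is running
- red_board: loose wet board painted red on top, lying on the gold tray at the back of the table, 110 x 80 x 18 mm; origin at the centre of its underside
- white_board: loose wet board painted white on top, lying on the gold tray at the back of the table, 110 x 80 x 18 mm; origin at the centre of its underside
- green_board: loose wet board painted green on top, lying on the gold tray at the back of the table, 110 x 80 x 18 mm; origin at the centre of its underside
- tray: fixed gold drying tray, 150 x 360 mm, 4 mm thick with a 10 mm high rim, beyond the timers; origin at the centre of its underside
- paint_jar: loose closed jar with a white lid and blue label, 56 mm across, 70 mm high; origin at the centre of its underside
- glue: loose white glue bottle with an orange cap, 44 mm across, 90 mm high; origin at the centre of its underside
- brush: loose paint brush, 180 mm long, lying on the table roughly along x; its own x axis runs along it; origin under it
- offcuts: loose offcut block of two glued boards, 100 x 60 x 34 mm; origin at the centre of its underside
Mind the look-alikes: they are no part of the job. Leave any brown, orange or purple look-alike of the red_timer alone.

How it is judged:
On the way, in this order (a step that is already met when the one before it is completed fails the run):
1. the red timer's button is down by more than 5 mm (value of joint red_button above 0.005 m), for 0.1 s.
2. the white timer's button is down by more than 5 mm (value of joint white_button above 0.005 m), for 0.1 s.
3. the green timer's button is down by more than 5 mm (value of joint green_button above 0.005 m), for 0.1 s.
At the end, for the whole second after the job is handed in: The red, white and green buttons are down by more than 5 mm (of 16), the yellow one by less than 3 mm; all four timers stand upright (within 0.1 rad) on the table, at rest, within 30 mm of where they began; jar, glue, brush, offcuts and boards are within 20 mm of their places (value of joint each of red_button, white_button, green_button above 0.005 m and value of joint yellow_button below 0.003 m and height (world z) of each of red_timer, white_timer, green_timer, yellow_timer below 0.006 m and distance of each of red_timer, white_timer, green_timer, yellow_timer from where it was at the start of the episode below 0.03 m and angle between each of red_timer, white_timer, green_timer, yellow_timer's own z axis and vertical below 0.1 rad and linear speed of each of red_timer, white_timer, green_timer, yellow_timer below 0.03 m/s and distance of each of paint_jar, glue, brush, offcuts, red_board, white_board, green_board from where it was at the start of the episode below 0.02 m); the robot touches nothing.
It fails at once if a timer is lifted or tipped, or pushed more than 30 mm from its place (height (world z) of any of red_timer, white_timer, green_timer, yellow_timer above 0.012 m or distance of any of red_timer, white_timer, green_timer, yellow_timer from where it was at the start of the episode above 0.03 m or angle between any of red_timer, white_timer, green_timer, yellow_timer's own z axis and vertical above 0.3 rad).
It fails at once if a timer is started out of order (white or green before red, green before white), or the yellow button is pressed by more than 3 mm ((value of joint red_button below 0.005 m and value of joint any of white_button, green_button above 0.005 m) or (value of joint white_button below 0.005 m and value of joint green_button above 0.005 m) or value of joint yellow_button above 0.003 m).
It fails at once if a timer is pressed harder than 25 N (contact force between any of the fingers, the arm and red_timer above 25 N or contact force between any of the fingers, the arm and white_timer above 25 N or contact force between any of the fingers, the arm and green_timer above 25 N or contact force between any of the fingers, the arm and yellow_timer above 25 N).
It fails at once if a wet board is touched (contact force between any of the fingers, the arm and red_board above 0.3 N or contact force between any of the fingers, the arm and white_board above 0.3 N or contact force between any of the fingers, the arm and green_board above 0.3 N).
It fails at once if the jar, glue, brush or offcuts are pushed more than 20 mm (distance of any of paint_jar, glue, brush, offcuts from where it was at the start of the episode above 0.02 m).
It also fails if it takes over 38 s, if anything falls off the work surface, if the arm or the gripper's body presses on something with over 40 N, if the wrist force passes 120 N, or if a joint passes its speed limit or range.

ROBOT

A 6-joint arm with a two-finger parallel gripper is mounted at the origin on the work surface. World frame = base frame: x ahead of the robot, y to its left, z up, the work surface at z = 0. Lengths are in m, angles in rad, forces in N, time in s.
With the tool pointing down it reaches from about 0.3 to 0.95 m from the base axis. Payload 3.1 kg.
Tool frame: the origin (TCP) lies between the finger pads; the fingertips stand 8 mm ahead of it and the grasp point (between the pads) lies 11 mm behind it; z points along the fingers, y is the line along which they close (so a half turn about z gives the same grasp; the last joint's range is limited). The gripper opens to 85 mm and grips with 20 to 120 N. Pads are 22 mm wide; open, the fingers measure 114 mm over their backs; the gripper's body (76 mm by 85 mm) begins 54 mm behind the grasp point. The pads swing forward as they close: fully open they stand 13 mm farther back than shut.
Start: joints at [1.036, 0.308, 1.634, -0, 1.2, -0.07], TCP at [0.28, 0.559, 0.239] pointing down, gripper open.
Joint ranges: [-3.06, 3.06], [-0.79, 1.96], [0.05, 2.63], [-1.19, 4.34], [0.05, 2.64], [-2.94, 2.94]. Speed limits (rad/s): [2.79, 2.79, 3.14, 3.14, 3.14, 3.14].

INTERFACE

Orientations are given as a unit quaternion [w, x, y, z].
In Python, from cell import * gives the robot as it stands.
- The arm moves only by the tool servo_tool, never from a script. Its argument "commands" is a list of rows, each an object of numbers: "tx", "ty", "tz": the shift along the tool's x, y, z in m; "wx", "wy", "wz": the turn, a rotation vector about the tool's x, y, z in units of 8 degrees (1.0 is 8 degrees); "grip": the gripper command: -1 is shut, 1 is fully open, values between are in proportion. In form: [{"tx": .., "ty": .., "tz": .., "wx": .., "wy": .., "wz": .., "grip": ..}, ...]. A call has exactly 5 rows; each row is the pose to reach, as a shift and turn from the pose commanded when the call began, along the tool's axes at that moment; what a row does not reach only later rows make up. A row lasts 1/10 s, in which the tool goes at most 50 mm and 8.59 degrees, less where a joint would pass 70% of its speed; a pose out of reach is approached as far as the arm can. A call with a gripper value outside its range is refused whole. The fingers move at their own pace and stop on an object; "newtons" is the grip in N (left out, the last holds). Time passes only in rows, so rows that repeat a pose let the fingers close, or fill a call up. It gives the time, the measured TCP pose, the force, the opening and the grip force at its end, in the units of the state.
- observe(): the state, without advancing time (a new reading comes with each control period).
- camera(name): name is "scene" or "top"; returns the picture (384x512x3 uint8, red, green, blue); there is no depth.
- camera_model(name): a dict with "intrinsics" (3x3 intrinsics, pixels), "k1" (the pictures are not rectified: a ray, as slopes to the right and down, at radius r is drawn at 1 + k1 r^2 times it, then the intrinsics apply), "eye" and "orientation" of the camera in the world. Camera axes: x right, y down, z forward; pixel columns grow to the right and rows downward; lengths in m; the calibration is good to about 2 mm. A picture is of the moment at which its call begins. camera_model takes no time and is no camera call.
- job_done(): hands the job in; it is judged then, once.
The state is a dict: "t": time; "q": joint angles; "qd": joint speeds; "effort": joint torques, N m; "tool_pos": TCP position; "orientation": TCP orientation; "force": force on the tool from outside, world axes, zero at the start; "moment": the same for the moment, N m; "grip_width": finger opening in m; "finger_force": force on a finger pad.
Only numpy, scipy, OpenCV 4.12 (cv2) and the standard library are available. Lean on these libraries where they do the work, as an engineer would, in place of code of your own. Each camera call takes 0.05 s, during which the arm holds its last target. There are 200 camera calls.

## Working session

There is one attempt and no reset: what is moved stays moved. The work goes in short steps, Python scripts to look and compute and a tool call to move; the robot and the scene stay as the last step left them, time stands still between calls to the robot, and variables do not carry over. Pictures are saved under pics/ and viewed, at most 10 in all, crops included, and the job is handed in when it is done.

Besides the shell and the picture viewer there is one more tool, called after "Call:" as name(argument=value, ...) on one line, values as JSON. servo_tool: Moves the arm, as the interface text tells. Its arguments: {"type":"object","properties":{"commands":{"type":"array"},"newtons":{"type":"number"}},"required":["commands"]}

```bash
mkdir -p pics; cat > h.py <<'E'
from cell import *
import numpy as np, cv2
from scipy.spatial.transform import Rotation as R
def save(cam,fn,crop=None,s=1):
    im=camera(cam)
    if crop: im=im[crop[1]:crop[3],crop[0]:crop[2]]
    im=cv2.resize(im,None,fx=s,fy=s,interpolation=cv2.INTER_CUBIC)
    cv2.imwrite('pics/'+fn,im[:,:,::-1])
def world(cam,u,v,z):
    m=camera_model(cam);K=np.array(m['intrinsics'])
    p=np.linalg.solve(K,[u,v,1]);d=p[:2]/p[2];s=d.copy()
    for _ in range(20): s=d/(1+m['k1']*(s@s))
    o=m['orientation'];o=np.array(o)
    Rm=o if o.shape==(3,3) else R.from_quat([o[1],o[2],o[3],o[0]]).as_matrix()
    r=Rm@np.array([s[0],s[1],1]);e=np.array(m['eye'])
    return e+r*(z-e[2])/r[2]
E
python3 - <<'E'
from h import *
save('top','a.png',s=1.5);save('scene','b.png',s=1.5)
s=observe();print(s['t'],s['tool_pos'],s['orientation'],s['force'],s['grip_width']);print(camera_model('top'))
E
```

```text
0.1 [0.27978471 0.55803754 0.23814214] [-3.24078566e-04  2.30291205e-01  9.73121164e-01 -1.02785332e-03] [ 0.20417866 -0.29142892 -0.18832498] 0.08539079892209409
{'intrinsics': array([[369.90683721,   0.        , 252.08528172],
       [  0.        , 369.90683721, 192.2255957 ],
       [  0.        ,   0.        ,   1.        ]]), 'k1': 0.0200661099426047, 'eye': array([ 0.4887344 , -0.01817491,  1.07305273]), 'orientation': array([ 0.03411738, -0.69627901,  0.71689906, -0.00934292])}
```

View pics/a.png

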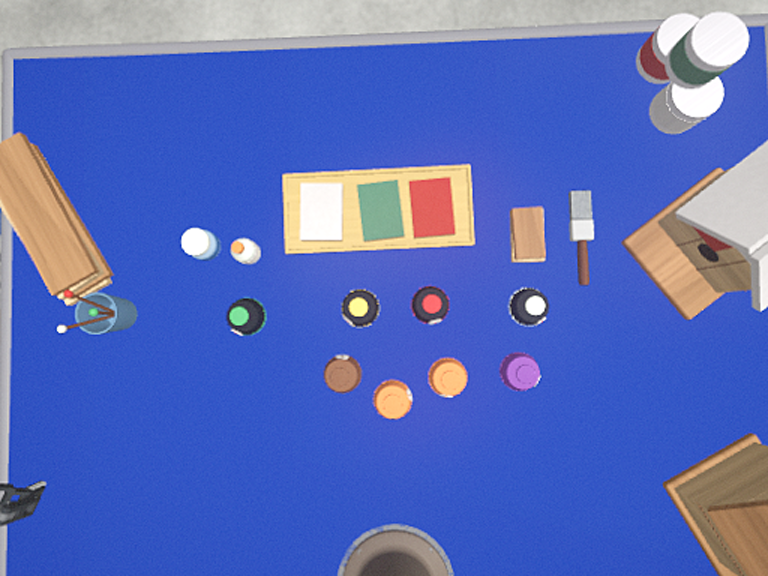

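View pics/b.png

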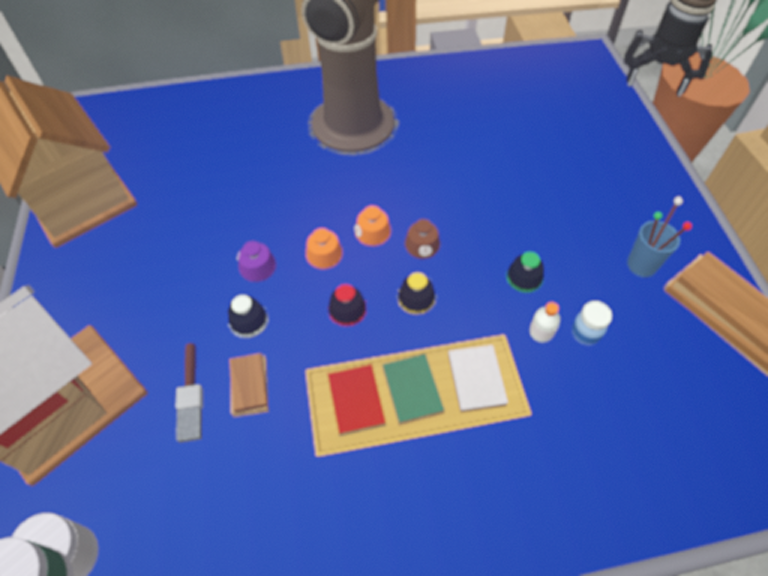

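The top view (1.5x) shows four black timers: red (431,303), white (536,306), green (238,316) and yellow (359,307). The look-alikes are brown (343,373), orange (448,377) and (393,399), and purple (521,372). They have coloured bodies, while the black cases with coloured caps fit the description. I'll confirm in a crop and measure the caps.

```bash
python3 - <<'E'
from h import *
im=camera('top')
cv2.imwrite('pics/c.png',cv2.resize(im[180:240,140:380],None,fx=3.3,fy=3.3,interpolation=cv2.INTER_CUBIC)[:,:,::-1])
hsv=cv2.cvtColor(im,cv2.COLOR_RGB2HSV).astype(int)
H,S,V=hsv[...,0],hsv[...,1],hsv[...,2]
M={'red':((H<8)|(H>172))&(S>120)&(V>120),'white':(S<60)&(V>150),'green':(H>50)&(H<85)&(S>100)&(V>90)}
for n,(u,v) in dict(red=(287.3,202),white=(357.3,204),green=(158.7,210.7)).items():
    m=M[n].astype(np.uint8)
    k,l,st,c=cv2.connectedComponentsWithStats(m)
    i=min([i for i in range(1,k) if st[i,4]>30],key=lambda i:np.hypot(*(c[i]-[u,v])))
    print(n,c[i],st[i],world('top',*c[i],.061).round(4), world('top',*c[i],.064).round(4))
E
```

```text
red [287.44776119 202.02985075] [281 196  14  13 134] [ 0.5219 -0.0793  0.061 ] [ 0.5218 -0.0791  0.064 ]
white [356.47887324 203.26760563] [350 197  14  13 142] [ 0.5131 -0.2653  0.061 ] [ 0.513  -0.2645  0.064 ]
green [158.91044776 210.20149254] [153 204  13  13 134] [0.5097 0.2747 0.061 ] [0.5097 0.2738 0.064 ]
```

View pics/c.png

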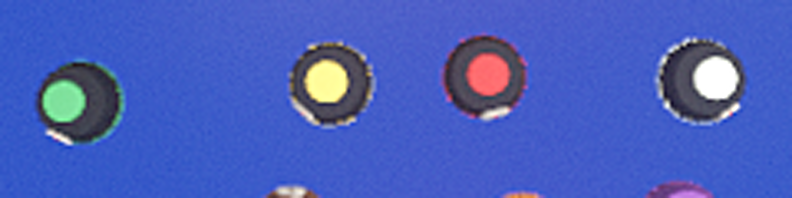

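The crop confirms it: black cases with green, yellow, red and white caps, left to right. I'm moving toward red with the gripper shut.

Call:
servo_tool(commands=[{"tx": -0.033,"ty": -0.031,"tz": 0,"grip": -1},{"tx": -0.066,"ty": -0.062,"tz": 0,"grip": -1},{"tx": -0.1,"ty": -0.092,"tz": 0,"grip": -1},{"tx": -0.133,"ty": -0.123,"tz": 0,"grip": -1},{"tx": -0.167,"ty": -0.154,"tz": 0,"grip": -1}], newtons=20)

```text
$.commands[0]: bad value
```

Call:
servo_tool(commands=[{"tx": -0.033,"ty": -0.031,"tz": 0,"grip": -1},{"tx": -0.066,"ty": -0.062,"tz": 0,"grip": -1},{"tx": -0.1,"ty": -0.092,"tz": 0,"grip": -1},{"tx": -0.133,"ty": -0.123,"tz": 0,"grip": -1},{"tx": -0.167,"ty": -0.154,"tz": 0,"grip": -1}])

```text
$.commands[0]: bad value
```

Call:
servo_tool(commands=[{"tx": -0.033,"ty": -0.031,"tz": 0.02,"grip": -1},{"tx": -0.066,"ty": -0.062,"tz": 0.04,"grip": -1},{"tx": -0.1,"ty": -0.092,"tz": 0.06,"grip": -1},{"tx": -0.133,"ty": -0.123,"tz": 0.08,"grip": -1},{"tx": -0.167,"ty": -0.154,"tz": 0.1,"grip": -1}])

```text
$.commands[0]: bad value
```

```bash
cat > g.py <<'E'
from h import *
import sys
T=dict(red=(.522,-.079),white=(.513,-.265),green=(.51,.274))
s=observe();o=s['orientation'];Rm=R.from_quat([o[1],o[2],o[3],o[0]]).as_matrix()
p=s['tool_pos'];print(s['t'],p.round(4),s['force'].round(2),s['grip_width'],Rm.round(3).tolist(), s['qd'].round(3))
print('shift to tip at z=.070:',(Rm.T@(np.array([*T[sys.argv[1]],.078])-p)).round(4))
E
python3 g.py red
```

```text
0.15 [0.2798 0.5581 0.2383] [ 1.32 -0.52 -0.73] 0.08528434403987528 [[-0.894, 0.448, -0.001], [0.448, 0.894, -0.002], [0.0, -0.002, -1.0]] [-0.002 -0.001 -0.003  0.001 -0.002  0.003]
shift to tip at z=.070: [-0.5021 -0.4607  0.1611]
```

Call:
servo_tool(commands=[{"tx": -0.033,"ty": -0.031,"tz": 0.0,"wx": 0,"wy": 0,"wz": 0,"grip": -1},{"tx": -0.066,"ty": -0.062,"tz": 0.0,"wx": 0,"wy": 0,"wz": 0,"grip": -1},{"tx": -0.1,"ty": -0.092,"tz": 0.0,"wx": 0,"wy": 0,"wz": 0,"grip": -1},{"tx": -0.133,"ty": -0.123,"tz": 0.0,"wx": 0,"wy": 0,"wz": 0,"grip": -1},{"tx": -0.167,"ty": -0.154,"tz": 0.0,"wx": 0,"wy": 0,"wz": 0,"grip": -1}], newtons=20)

```text
t: 0.65
tool_pos: [0.3605, 0.3444, 0.239]
orientation: [-0.0, 0.23, 0.973, -0.0]
force: [0.6, 0.4, 0.6]
grip_width: 0.0124
finger_force: 0.0
```

Call:
servo_tool(commands=[{"tx": -0.033,"ty": -0.031,"tz": 0.0,"wx": 0,"wy": 0,"wz": 0,"grip": -1},{"tx": -0.066,"ty": -0.062,"tz": 0.0,"wx": 0,"wy": 0,"wz": 0,"grip": -1},{"tx": -0.1,"ty": -0.092,"tz": 0.0,"wx": 0,"wy": 0,"wz": 0,"grip": -1},{"tx": -0.133,"ty": -0.123,"tz": 0.0,"wx": 0,"wy": 0,"wz": 0,"grip": -1},{"tx": -0.167,"ty": -0.154,"tz": 0.0,"wx": 0,"wy": 0,"wz": 0,"grip": -1}])

```text
t: 1.15
tool_pos: [0.4408, 0.1319, 0.2392]
orientation: [0.0, 0.23, 0.973, 0.0]
force: [0.4, 0.1, 0.1]
grip_width: -0.0004
finger_force: 0.0
```

Call:
servo_tool(commands=[{"tx": -0.033,"ty": -0.031,"tz": 0.02,"wx": 0,"wy": 0,"wz": 0,"grip": -1},{"tx": -0.066,"ty": -0.062,"tz": 0.04,"wx": 0,"wy": 0,"wz": 0,"grip": -1},{"tx": -0.1,"ty": -0.092,"tz": 0.06,"wx": 0,"wy": 0,"wz": 0,"grip": -1},{"tx": -0.133,"ty": -0.123,"tz": 0.08,"wx": 0,"wy": 0,"wz": 0,"grip": -1},{"tx": -0.167,"ty": -0.154,"tz": 0.1,"wx": 0,"wy": 0,"wz": 0,"grip": -1}])

```text
t: 1.65
tool_pos: [0.521, -0.0805, 0.1385]
orientation: [-0.0, 0.23, 0.973, 0.0]
force: [0.0, -0.1, 0.5]
grip_width: 0.0001
finger_force: 0.0
```

Call:
servo_tool(commands=[{"tx": 0,"ty": 0,"tz": 0.0,"wx": 0,"wy": 0,"wz": 0,"grip": -1},{"tx": 0,"ty": 0,"tz": 0.0,"wx": 0,"wy": 0,"wz": 0,"grip": -1},{"tx": 0,"ty": 0,"tz": 0.0,"wx": 0,"wy": 0,"wz": 0,"grip": -1},{"tx": 0,"ty": 0,"tz": 0.0,"wx": 0,"wy": 0,"wz": 0,"grip": -1},{"tx": 0,"ty": 0,"tz": 0.0,"wx": 0,"wy": 0,"wz": 0,"grip": -1}])

```text
t: 2.15
tool_pos: [0.521, -0.0776, 0.1401]
orientation: [0.001, 0.229, 0.973, 0.0]
force: [-0.3, 0.2, -0.2]
grip_width: -0.0001
finger_force: 0.0
```

```bash
python3 g.py red; python3 -c "
from h import *
save('scene','d.png',(130,120,390,300),3)"
```

```text
2.15 [ 0.521  -0.0776  0.1401] [-0.26  0.2  -0.15] -0.00014940129307311646 [[-0.895, 0.447, 0.001], [0.447, 0.895, -0.0], [-0.001, 0.0, -1.0]] [-0.003  0.001  0.    -0.    -0.001 -0.001]
shift to tip at z=.070: [-0.0014 -0.0009  0.0621]
```

View pics/d.png

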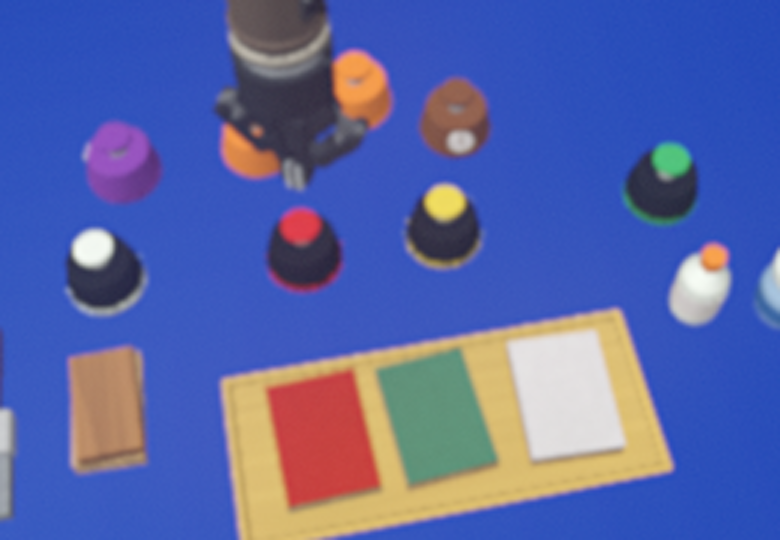

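The fingertips are over the red cap, tip at (293,185) and cap at (301,225). Lowering.

Call:
servo_tool(commands=[{"tx": -0.001,"ty": -0.001,"tz": 0.02,"wx": 0,"wy": 0,"wz": 0,"grip": -1},{"tx": -0.001,"ty": -0.001,"tz": 0.04,"wx": 0,"wy": 0,"wz": 0,"grip": -1},{"tx": -0.001,"ty": -0.001,"tz": 0.053,"wx": 0,"wy": 0,"wz": 0,"grip": -1},{"tx": -0.001,"ty": -0.001,"tz": 0.06,"wx": 0,"wy": 0,"wz": 0,"grip": -1},{"tx": -0.001,"ty": -0.001,"tz": 0.06,"wx": 0,"wy": 0,"wz": 0,"grip": -1}])

```text
t: 2.7
tool_pos: [0.5206, -0.0796, 0.0785]
orientation: [-0.001, 0.23, 0.973, 0.0]
force: [-0.4, 0.7, -0.6]
grip_width: -0.0001
finger_force: 0.0
```

Call:
servo_tool(commands=[{"tx": 0,"ty": 0,"tz": 0.002,"wx": 0,"wy": 0,"wz": 0,"grip": -1},{"tx": 0,"ty": 0,"tz": 0.004,"wx": 0,"wy": 0,"wz": 0,"grip": -1},{"tx": 0,"ty": 0,"tz": 0.006,"wx": 0,"wy": 0,"wz": 0,"grip": -1},{"tx": 0,"ty": 0,"tz": 0.008,"wx": 0,"wy": 0,"wz": 0,"grip": -1},{"tx": 0,"ty": 0,"tz": 0.01,"wx": 0,"wy": 0,"wz": 0,"grip": -1}])

```text
t: 3.2
tool_pos: [0.5218, -0.0802, 0.0699]
orientation: [0.0, 0.23, 0.973, -0.0]
force: [-1.6, 0.3, 4.2]
grip_width: -0.0001
finger_force: 2.0
```

Contact at about z 0.07, force 4 N. Pressing about 9 mm further.

Call:
servo_tool(commands=[{"tx": 0,"ty": 0,"tz": 0.002,"wx": 0,"wy": 0,"wz": 0,"grip": -1},{"tx": 0,"ty": 0,"tz": 0.004,"wx": 0,"wy": 0,"wz": 0,"grip": -1},{"tx": 0,"ty": 0,"tz": 0.006,"wx": 0,"wy": 0,"wz": 0,"grip": -1},{"tx": 0,"ty": 0,"tz": 0.008,"wx": 0,"wy": 0,"wz": 0,"grip": -1},{"tx": 0,"ty": 0,"tz": 0.009,"wx": 0,"wy": 0,"wz": 0,"grip": -1}])

```text
t: 3.7
tool_pos: [0.5218, -0.0802, 0.0606]
orientation: [0.0, 0.23, 0.973, -0.0]
force: [-0.3, 0.5, 6.7]
grip_width: -0.0002
finger_force: 2.9
```

Call:
servo_tool(commands=[{"tx": 0,"ty": 0,"tz": 0,"wx": 0,"wy": 0,"wz": 0,"grip": -1},{"tx": 0,"ty": 0,"tz": 0,"wx": 0,"wy": 0,"wz": 0,"grip": -1},{"tx": 0,"ty": 0,"tz": 0,"wx": 0,"wy": 0,"wz": 0,"grip": -1},{"tx": 0,"ty": 0,"tz": 0,"wx": 0,"wy": 0,"wz": 0,"grip": -1},{"tx": 0,"ty": 0,"tz": 0,"wx": 0,"wy": 0,"wz": 0,"grip": -1}])

```text
t: 4.2
tool_pos: [0.5218, -0.0802, 0.0605]
orientation: [0.0, 0.23, 0.973, -0.0]
force: [0.3, 0.1, 4.5]
grip_width: 0.0001
finger_force: 2.0
```

Red is about 11 mm down. Lift, then move to white.

Call:
servo_tool(commands=[{"tx": 0,"ty": 0,"tz": -0.01,"wx": 0,"wy": 0,"wz": 0,"grip": -1},{"tx": 0,"ty": 0,"tz": -0.03,"wx": 0,"wy": 0,"wz": 0,"grip": -1},{"tx": 0,"ty": 0,"tz": -0.055,"wx": 0,"wy": 0,"wz": 0,"grip": -1},{"tx": 0,"ty": 0,"tz": -0.08,"wx": 0,"wy": 0,"wz": 0,"grip": -1},{"tx": 0,"ty": 0,"tz": -0.08,"wx": 0,"wy": 0,"wz": 0,"grip": -1}])

```text
t: 4.7
tool_pos: [0.5236, -0.0806, 0.1439]
orientation: [0.003, 0.23, 0.973, 0.0]
force: [0.9, -0.5, -0.3]
grip_width: 0.0005
finger_force: 0.0
```

Call:
servo_tool(commands=[{"tx": -0.018,"ty": -0.042,"tz": 0,"wx": 0,"wy": 0,"wz": 0,"grip": -1},{"tx": -0.037,"ty": -0.085,"tz": 0,"wx": 0,"wy": 0,"wz": 0,"grip": -1},{"tx": -0.056,"ty": -0.128,"tz": 0,"wx": 0,"wy": 0,"wz": 0,"grip": -1},{"tx": -0.075,"ty": -0.17,"tz": 0,"wx": 0,"wy": 0,"wz": 0,"grip": -1},{"tx": -0.075,"ty": -0.17,"tz": 0,"wx": 0,"wy": 0,"wz": 0,"grip": -1}])

```text
t: 5.2
tool_pos: [0.5114, -0.2707, 0.1398]
orientation: [0.0, 0.233, 0.973, -0.001]
force: [0.6, -0.1, -0.7]
grip_width: 0.0001
finger_force: 0.0
```

```bash
python3 g.py white; python3 -c "
from h import *
save('scene','e.png',(130,120,390,300),3)"
```

```text
5.2 [ 0.5114 -0.2707  0.1398] [ 0.61 -0.14 -0.69] 7.18496410194868e-05 [[-0.892, 0.453, 0.0], [0.453, 0.892, -0.002], [-0.001, -0.002, -1.0]] [ 0.067 -0.019  0.049  0.063  0.036  0.042]
shift to tip at z=.070: [0.0012 0.006  0.0618]
```

View pics/e.png

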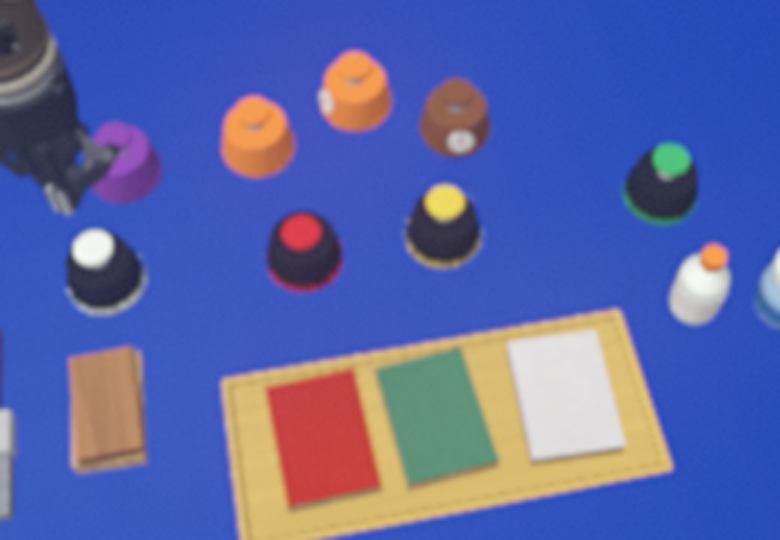

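The red cap at (301,232) has visibly sunk, and the tip is over white (95,245), still settling. Commanded xy is right, so I'm pressing white.

Call:
servo_tool(commands=[{"tx": 0,"ty": 0.001,"tz": 0.02,"wx": 0,"wy": 0,"wz": 0,"grip": -1},{"tx": 0,"ty": 0.001,"tz": 0.04,"wx": 0,"wy": 0,"wz": 0,"grip": -1},{"tx": 0,"ty": 0.001,"tz": 0.053,"wx": 0,"wy": 0,"wz": 0,"grip": -1},{"tx": 0,"ty": 0.001,"tz": 0.06,"wx": 0,"wy": 0,"wz": 0,"grip": -1},{"tx": 0,"ty": 0.001,"tz": 0.06,"wx": 0,"wy": 0,"wz": 0,"grip": -1}])

```text
t: 5.75
tool_pos: [0.5116, -0.2633, 0.0789]
orientation: [-0.002, 0.23, 0.973, 0.001]
force: [-0.6, -0.5, -0.3]
grip_width: -0.0001
finger_force: 0.0
```

Call:
servo_tool(commands=[{"tx": 0,"ty": 0,"tz": 0.002,"wx": 0,"wy": 0,"wz": 0,"grip": -1},{"tx": 0,"ty": 0,"tz": 0.004,"wx": 0,"wy": 0,"wz": 0,"grip": -1},{"tx": 0,"ty": 0,"tz": 0.006,"wx": 0,"wy": 0,"wz": 0,"grip": -1},{"tx": 0,"ty": 0,"tz": 0.008,"wx": 0,"wy": 0,"wz": 0,"grip": -1},{"tx": 0,"ty": 0,"tz": 0.01,"wx": 0,"wy": 0,"wz": 0,"grip": -1}])

```text
t: 6.25
tool_pos: [0.5129, -0.265, 0.0709]
orientation: [0.0, 0.23, 0.973, -0.0]
force: [-0.8, 0.8, 3.9]
grip_width: 0.0
finger_force: 1.9
```

Call:
servo_tool(commands=[{"tx": 0,"ty": 0,"tz": 0.002,"wx": 0,"wy": 0,"wz": 0,"grip": -1},{"tx": 0,"ty": 0,"tz": 0.004,"wx": 0,"wy": 0,"wz": 0,"grip": -1},{"tx": 0,"ty": 0,"tz": 0.006,"wx": 0,"wy": 0,"wz": 0,"grip": -1},{"tx": 0,"ty": 0,"tz": 0.008,"wx": 0,"wy": 0,"wz": 0,"grip": -1},{"tx": 0,"ty": 0,"tz": 0.01,"wx": 0,"wy": 0,"wz": 0,"grip": -1}])

```text
t: 6.75
tool_pos: [0.513, -0.265, 0.0606]
orientation: [0.0, 0.23, 0.973, -0.0]
force: [-0.1, 0.9, 6.2]
grip_width: 0.0001
finger_force: 2.9
```

Call:
servo_tool(commands=[{"tx": 0,"ty": 0,"tz": 0,"wx": 0,"wy": 0,"wz": 0,"grip": -1},{"tx": 0,"ty": 0,"tz": 0,"wx": 0,"wy": 0,"wz": 0,"grip": -1},{"tx": 0,"ty": 0,"tz": 0,"wx": 0,"wy": 0,"wz": 0,"grip": -1},{"tx": 0,"ty": 0,"tz": 0,"wx": 0,"wy": 0,"wz": 0,"grip": -1},{"tx": 0,"ty": 0,"tz": 0,"wx": 0,"wy": 0,"wz": 0,"grip": -1}])

```text
t: 7.25
tool_pos: [0.5129, -0.2649, 0.0604]
orientation: [0.0, 0.23, 0.973, -0.0]
force: [0.3, -0.7, 3.5]
grip_width: 0.0001
finger_force: 1.3
```

Call:
servo_tool(commands=[{"tx": 0,"ty": 0,"tz": -0.01,"wx": 0,"wy": 0,"wz": 0,"grip": -1},{"tx": 0,"ty": 0,"tz": -0.03,"wx": 0,"wy": 0,"wz": 0,"grip": -1},{"tx": 0,"ty": 0,"tz": -0.06,"wx": 0,"wy": 0,"wz": 0,"grip": -1},{"tx": 0,"ty": 0,"tz": -0.09,"wx": 0,"wy": 0,"wz": 0,"grip": -1},{"tx": 0,"ty": 0,"tz": -0.12,"wx": 0,"wy": 0,"wz": 0,"grip": -1}])

```text
t: 7.75
tool_pos: [0.5118, -0.2642, 0.1811]
orientation: [-0.001, 0.23, 0.973, 0.0]
force: [-0.4, 0.7, 0.3]
grip_width: 0.0002
finger_force: 0.0
```

White is about 10 mm down. Moving to green.

Call:
servo_tool(commands=[{"tx": 0.016,"ty": 0.032,"tz": 0,"wx": 0,"wy": 0,"wz": 0,"grip": -1},{"tx": 0.032,"ty": 0.064,"tz": 0,"wx": 0,"wy": 0,"wz": 0,"grip": -1},{"tx": 0.049,"ty": 0.096,"tz": 0,"wx": 0,"wy": 0,"wz": 0,"grip": -1},{"tx": 0.065,"ty": 0.128,"tz": 0,"wx": 0,"wy": 0,"wz": 0,"grip": -1},{"tx": 0.081,"ty": 0.16,"tz": 0,"wx": 0,"wy": 0,"wz": 0,"grip": -1}])

```text
t: 8.25
tool_pos: [0.511, -0.0839, 0.1803]
orientation: [-0.001, 0.23, 0.973, 0.0]
force: [0.7, 0.4, -0.4]
grip_width: -0.0
finger_force: 0.0
```

Call:
servo_tool(commands=[{"tx": 0.016,"ty": 0.032,"tz": 0,"wx": 0,"wy": 0,"wz": 0,"grip": -1},{"tx": 0.032,"ty": 0.064,"tz": 0,"wx": 0,"wy": 0,"wz": 0,"grip": -1},{"tx": 0.049,"ty": 0.096,"tz": 0,"wx": 0,"wy": 0,"wz": 0,"grip": -1},{"tx": 0.065,"ty": 0.128,"tz": 0,"wx": 0,"wy": 0,"wz": 0,"grip": -1},{"tx": 0.081,"ty": 0.16,"tz": 0,"wx": 0,"wy": 0,"wz": 0,"grip": -1}])

```text
t: 8.75
tool_pos: [0.5103, 0.0953, 0.1803]
orientation: [-0.001, 0.23, 0.973, -0.0]
force: [0.6, -0.0, 0.1]
grip_width: -0.0002
finger_force: 0.0
```

Call:
servo_tool(commands=[{"tx": 0.016,"ty": 0.032,"tz": 0,"wx": 0,"wy": 0,"wz": 0,"grip": -1},{"tx": 0.032,"ty": 0.064,"tz": 0,"wx": 0,"wy": 0,"wz": 0,"grip": -1},{"tx": 0.049,"ty": 0.096,"tz": 0,"wx": 0,"wy": 0,"wz": 0,"grip": -1},{"tx": 0.065,"ty": 0.128,"tz": 0,"wx": 0,"wy": 0,"wz": 0,"grip": -1},{"tx": 0.082,"ty": 0.16,"tz": 0,"wx": 0,"wy": 0,"wz": 0,"grip": -1}])

```text
t: 9.25
tool_pos: [0.5088, 0.2749, 0.1802]
orientation: [-0.0, 0.23, 0.973, -0.0]
force: [0.3, -1.3, 0.2]
grip_width: 0.0001
finger_force: 0.0
```

Call:
servo_tool(commands=[{"tx": 0,"ty": 0,"tz": 0.015,"wx": 0,"wy": 0,"wz": 0,"grip": -1},{"tx": 0,"ty": 0,"tz": 0.03,"wx": 0,"wy": 0,"wz": 0,"grip": -1},{"tx": 0,"ty": 0,"tz": 0.04,"wx": 0,"wy": 0,"wz": 0,"grip": -1},{"tx": 0,"ty": 0,"tz": 0.04,"wx": 0,"wy": 0,"wz": 0,"grip": -1},{"tx": 0,"ty": 0,"tz": 0.04,"wx": 0,"wy": 0,"wz": 0,"grip": -1}])

```text
t: 9.75
tool_pos: [0.5094, 0.2724, 0.1396]
orientation: [-0.001, 0.231, 0.973, -0.001]
force: [0.9, 0.5, -0.1]
grip_width: 0.0001
finger_force: 0.0
```

```bash
python3 g.py green; python3 -c "
from h import *
save('scene','f.png',(130,120,430,300),2.6)"
```

```text
9.75 [0.5094 0.2724 0.1396] [ 0.9   0.48 -0.07] 9.991215569985239e-05 [[-0.893, 0.45, -0.002], [0.45, 0.893, -0.001], [0.001, -0.001, -1.0]] [ 0.003 -0.016 -0.022  0.003 -0.002  0.001]
shift to tip at z=.070: [0.0001 0.0018 0.0616]
```

View pics/f.png

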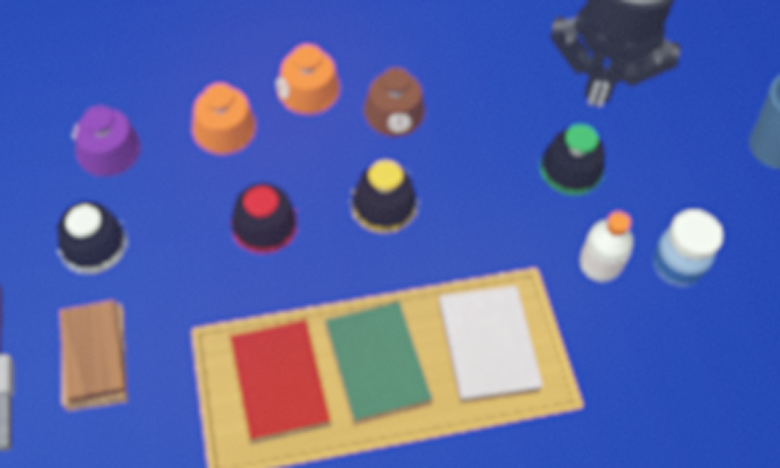

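Red (261,200) and white (83,220) are both down. The tip at (597,92) is over the green cap at (582,138), clear of the glue. Pressing green.

Call:
servo_tool(commands=[{"tx": 0,"ty": 0.001,"tz": 0.02,"wx": 0,"wy": 0,"wz": 0,"grip": -1},{"tx": 0,"ty": 0.001,"tz": 0.04,"wx": 0,"wy": 0,"wz": 0,"grip": -1},{"tx": 0,"ty": 0.001,"tz": 0.053,"wx": 0,"wy": 0,"wz": 0,"grip": -1},{"tx": 0,"ty": 0.001,"tz": 0.06,"wx": 0,"wy": 0,"wz": 0,"grip": -1},{"tx": 0,"ty": 0.001,"tz": 0.06,"wx": 0,"wy": 0,"wz": 0,"grip": -1}])

```text
t: 10.3
tool_pos: [0.5096, 0.2741, 0.0796]
orientation: [-0.001, 0.23, 0.973, -0.001]
force: [0.3, -1.2, 0.1]
grip_width: -0.0003
finger_force: 0.0
```

Call:
servo_tool(commands=[{"tx": 0,"ty": 0,"tz": 0.002,"wx": 0,"wy": 0,"wz": 0,"grip": -1},{"tx": 0,"ty": 0,"tz": 0.004,"wx": 0,"wy": 0,"wz": 0,"grip": -1},{"tx": 0,"ty": 0,"tz": 0.006,"wx": 0,"wy": 0,"wz": 0,"grip": -1},{"tx": 0,"ty": 0,"tz": 0.008,"wx": 0,"wy": 0,"wz": 0,"grip": -1},{"tx": 0,"ty": 0,"tz": 0.01,"wx": 0,"wy": 0,"wz": 0,"grip": -1}])

```text
t: 10.8
tool_pos: [0.5104, 0.2748, 0.0708]
orientation: [0.0, 0.23, 0.973, 0.0]
force: [-0.2, -1.3, 3.4]
grip_width: -0.0001
finger_force: 1.9
```

Call:
servo_tool(commands=[{"tx": 0,"ty": 0,"tz": 0.002,"wx": 0,"wy": 0,"wz": 0,"grip": -1},{"tx": 0,"ty": 0,"tz": 0.004,"wx": 0,"wy": 0,"wz": 0,"grip": -1},{"tx": 0,"ty": 0,"tz": 0.006,"wx": 0,"wy": 0,"wz": 0,"grip": -1},{"tx": 0,"ty": 0,"tz": 0.008,"wx": 0,"wy": 0,"wz": 0,"grip": -1},{"tx": 0,"ty": 0,"tz": 0.01,"wx": 0,"wy": 0,"wz": 0,"grip": -1}])

```text
t: 11.3
tool_pos: [0.5104, 0.2748, 0.0607]
orientation: [0.0, 0.23, 0.973, 0.0]
force: [-0.9, -0.2, 6.4]
grip_width: -0.0002
finger_force: 2.9
```

Call:
servo_tool(commands=[{"tx": 0,"ty": 0,"tz": 0,"wx": 0,"wy": 0,"wz": 0,"grip": -1},{"tx": 0,"ty": 0,"tz": 0,"wx": 0,"wy": 0,"wz": 0,"grip": -1},{"tx": 0,"ty": 0,"tz": 0,"wx": 0,"wy": 0,"wz": 0,"grip": -1},{"tx": 0,"ty": 0,"tz": 0,"wx": 0,"wy": 0,"wz": 0,"grip": -1},{"tx": 0,"ty": 0,"tz": 0,"wx": 0,"wy": 0,"wz": 0,"grip": -1}])

```text
t: 11.8
tool_pos: [0.5103, 0.2747, 0.0604]
orientation: [0.0, 0.23, 0.973, 0.0]
force: [0.6, 0.5, 3.0]
grip_width: 0.0003
finger_force: 1.4
```

Call:
servo_tool(commands=[{"tx": 0,"ty": 0,"tz": -0.01,"wx": 0,"wy": 0,"wz": 0,"grip": -1},{"tx": 0,"ty": 0,"tz": -0.03,"wx": 0,"wy": 0,"wz": 0,"grip": -1},{"tx": 0,"ty": 0,"tz": -0.06,"wx": 0,"wy": 0,"wz": 0,"grip": -1},{"tx": 0,"ty": 0,"tz": -0.09,"wx": 0,"wy": 0,"wz": 0,"grip": -1},{"tx": 0,"ty": 0,"tz": -0.12,"wx": 0,"wy": 0,"wz": 0,"grip": -1}])

```text
t: 12.3
tool_pos: [0.5093, 0.2741, 0.1812]
orientation: [-0.001, 0.23, 0.973, -0.001]
force: [0.1, 0.2, 0.4]
grip_width: 0.0001
finger_force: 0.0
```

```bash
python3 -c "
from h import *
save('scene','g.png',(130,120,430,300),2.6)"
```

```text
(no output)
```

View pics/g.png

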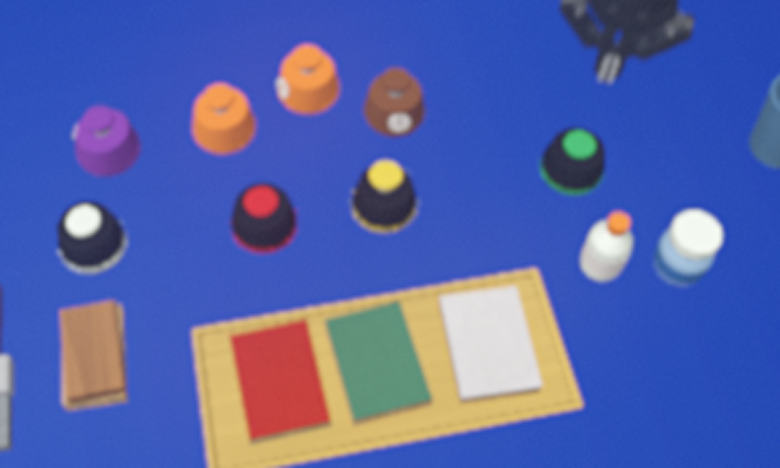

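The red (261,200), white (83,220) and green (579,144) caps are down and yellow (385,175) is up. Nothing else has moved and the arm is clear.

```bash
python3 -c "
from cell import *
print(job_done())"
```

```text
the job is handed in; nothing more can be done
None
```

I pressed the red, white and green timers in that order, each about 10 to 11 mm down with under 7 N read at the tool. The yellow button is still up, nothing else was disturbed in the last picture, and the job was handed in at about 12 s; no verdict was returned.

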